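# Change the nozzle on the packing-counter inflator

## Robot

A 7-joint arm with a two-finger parallel gripper is mounted at the origin on the work surface. World frame = base frame: x ahead of the robot, y to its left, z up, the work surface at z = 0. Lengths are in m, angles in rad, forces in N, time in s.
With the tool pointing down it reaches from about 0.425 to 0.925 m from the base axis. Payload 6.8 kg.
Tool frame: the origin (TCP) lies midway between the tips of the shut fingers; the grasp point (between the pads) lies 19 mm behind it; z points along the fingers, y is the line along which they close (so a half turn about z gives the same grasp; the last joint's range is limited). The gripper opens to 85 mm and grips with 20 to 120 N. Pads are 22 mm wide; open, the fingers measure 114 mm over their backs; the gripper's body (76 mm by 85 mm) begins 54 mm behind the grasp point. The pads swing forward as they close: fully open they stand 13 mm farther back than shut.
Start: joints at [1.075, 0.477, 0.022, 1.555, -0.011, 1.109, -0.083], TCP at [0.255, -0.625, 0.231] pointing down, gripper open.
Joint ranges: [-2.96, 2.96], [-0.34, 2.1], [-1.41, 1.46], [0.24, 2.44], [-1.37, 4.51], [0.17, 1.92], [-2.96, 2.96]. Speed limits (rad/s): [2.39, 2.39, 3.14, 3.14, 3.14, 3.14, 3.14].

## Interface

Orientations are given as a rotation vector (axis times angle).
In Python, from bench import r gives the robot as it stands. The module is installed in compiled form; this text tells all that it offers.
- The arm moves only by the tool apply_moves, never from a script. Its argument "rows" is a list of rows, each a list of 6 numbers: the shift along the tool's x, y, z scaled (see below), then the turn, a rotation vector about the tool's x, y, z scaled (see below). A call has 1 to 5 rows; each row is the pose to reach, as a shift and turn from the pose commanded when the call began, along the tool's axes at that moment; what a row does not reach only later rows make up. The controller multiplies each number of a shift by 0.25 m and each number of a turn by 90 degrees. A row lasts 1/8 s, in which the tool goes at most 62.5 mm and 10.7 degrees, less where a joint would pass 70% of its speed; a pose out of reach is approached as far as the arm can. A call with a number of a shift or a turn outside -1 to 1 is refused whole. A call with a gripper value outside its range is refused whole. "claw" is the opening, from 0 (shut) to 1 (fully open), set as the call begins (left out, the last holds). The fingers move at their own pace and stop on an object; "newtons" is the grip in N (left out, the last holds). Time passes only in rows, so rows that repeat a pose let the fingers close. It gives the time, the measured TCP pose, the force, the opening and the grip force at its end, in the units of the state.
- r.get_obs(): the state, without advancing time (a new reading comes with each control period).
- r.grab_frame(name): name is "scene" or "side" or "wrist"; returns a dict with "pixels" (420x560x3 uint8, red, green, blue), "intrinsics" (3x3 intrinsics, pixels), "eye" and "attitude" of the camera in the world. Camera axes: x right, y up, looking along -z (the intrinsics and any distortion apply to the point x, -y, -z); pixel columns grow to the right and rows downward; lengths in m; the calibration is good to about 2 mm. A picture is of the moment at which its call begins. There is no depth.
- r.hand_in(): hands the job in; it is judged then, once.
Trained networks look in a picture, given as the dict that the camera call returned (one of the last four; its "shot" number tells which), for a name from the list of things; names that differ only in an ending like _2 or _b are one class to them, and where a whole thing is asked for, a point or a joint stands for the part that bears it (a point fixed in the world has none). Each returns a list of dicts, best first, with "conf" (0 to 1); they miss things now and then, are a little off and sometimes report something else, mostly with a low value. They report only what shows in the picture. A call takes as long as a camera call. They do not tell look-alikes from the thing itself.
- r.search_frame(picture, thing): "rect" ([left, top, width, height] in pixels, round what is visible of it).
- r.outline_of(picture, thing): "pixels" (420x560 bool, what is visible of it) and "rect" ([left, top, width, height] in pixels, round what is visible of it).
- r.landmark_of(picture, thing): "point" ([column, row] in pixels: a listed point, or the origin of a listed thing).
The state is a dict: "clock": time; "joints": joint angles; "qvel": joint speeds; "tau": joint torques, N m; "tcp_pos": TCP position; "orientation": TCP orientation; "contact_force": force on the tool from outside, world axes, zero at the start; "moment": the same for the moment, N m; "grip_width": finger opening in m; "gripper_force": force on a finger pad.
Only numpy, scipy, OpenCV 4.12 (cv2) and the standard library are available. Lean on these libraries where they do the work, as an engineer would, in place of code of your own. Each camera call takes 0.05 s, during which the arm holds its last target. There are 200 camera calls.

## Task

The inflator on the packing counter is still fitted with its white balloon cone, and we need the orange slim nozzle on it for the air-column bags. Pull the coupler's steel sleeve back towards the pump so that the cone comes free, lay the cone down on the slate tile, then push the orange nozzle's plug fully home in the coupler so that the sleeve springs forward and locks it, and let go. Leave the black nozzle, the boxed candle and the tape roll where they are.

Things in the scene. Friction and masses are not known exactly. Their poses are not given: they have to be found in the camera images.
- pump: The inflator, fixed: white and grey case 170 x 150 mm in plan (its x, y), top at 126 mm, carry handle over its -y side up to 150 mm. Origin: centre of its underside, on the counter; z up. A brass quick coupler sticks out level along +y from the +y face, axis at x = 0 and 85 mm above the counter, mouth 160 mm from the origin (85 mm from the face).
- coupler_mouth (a point): Centre of the coupler's mouth, on its axis; axes as the pump's: +y points straight out of the mouth. Bore 17.5 mm in diameter, flared to 23 mm over its outer 5 mm. A locked plug ends 34 mm inside (y = -0.034); it can be pressed 2.5 mm deeper, till its flange meets the mouth. With the sleeve back, pushing a plug in takes 3 to 8 N (4 N more at 50 mm/s).
- sleeve_grip (a point): Middle of the steel sleeve's knurled grip, on the coupler's axis; moves with the sleeve. The grip is round, 36 mm in diameter and 25 mm long; this point is 16 mm behind the mouth with the sleeve forward. At its rear end (pump side), from 12 mm behind this point, a raised rim 43 mm in diameter and 5 mm wide, which fingers can push on. Free space all round.
- sleeve (a joint): Slide of the sleeve (m): 0 = forward, locked; grows as it is pulled back towards the pump (pump -y), stop at 0.0085. Spring: 5 N at 0, 9 N at the stop. Pulled beyond 0.007 it frees the plug, which pops out 9 mm in 0.5 s; the locking balls then keep the sleeve back, at 0.0055. A plug pushed in until its end is 34 mm inside or a little more makes it spring forward to 0 by itself.
- cone_nozzle: White balloon cone, 70 g, locked in the coupler at first, axes as the pump's. All nozzles: origin on the axis, mid-grip; grip eight-sided, 28 mm across flats (sides face +-x, bottom -z), 40 mm long; brass plug of 16 mm diameter to -y, with a 26 mm flange next to the grip; tip to +y, ends 70 mm from the origin, at most 26 mm thick. Lying down, the axis is level, 14 mm up.
- cone_plug_end (a point): End of the white cone's plug, on its axis, 60 mm from its origin to -y. Locked: 34 mm inside the mouth (cone's origin 26 mm outside). Released by the sleeve: 25 mm inside (origin 35 mm outside), loose in the bore and drooping by about 0.09 rad, to be drawn straight out along the coupler's axis. With the sleeve forward no plug goes in or comes out.
- slim_nozzle: The nozzle to fit: orange grip, black collar, thin 9 mm steel tube as its tip; same build and axes as the white cone (origin mid-grip on the axis, plug to -y, 28 mm across flats, 70 g). At first it lies flat on the slate, its axis 24 mm above the counter, plug pointing roughly to the pump side (-y). In the coupler its roll does not matter.
- slim_plug_end (a point): End of the orange nozzle's plug, on its axis, 60 mm from its origin to -y; 34 mm inside the mouth when locked (origin then 26 mm outside the mouth).
- flat_nozzle: Bystander: the black flat-tipped nozzle, same build (origin mid-grip on the axis), lying on the slate about 100 mm beside the orange one. Leave it.
- slate: Grey slate tile where nozzles are kept, 220 x 300 mm (its x, y), 10 mm thick, fixed. Origin: centre of its underside on the counter. The orange and black nozzles lie on its +y half; its -y half (towards the pump) is free.
- candle_box: Bystander: clear box 70 x 70 x 45 mm with a wax dumpling candle, loose, origin under its centre. Leave it.
- tape_roll: Bystander: roll of brown packing tape lying flat, 100 mm in diameter, 48 mm high, loose, origin under its centre. Leave it.
Mind the look-alikes: they are no part of the job. There is more than one size of the cone_nozzle; the one meant has the size given above.

How it is judged:
By the outcome, as a careful person would: the job done as asked, in the order asked, and still so for the second after the job is handed in, with the robot touching nothing.
It also fails if it takes over 61 s, if anything falls off the work surface, if the arm or the gripper's body presses on something with over 40 N, if the wrist force passes 120 N, or if a joint passes its speed limit or range.

## Working session

There is one attempt and no reset: what is moved stays moved. The work goes in short steps, Python scripts to look and compute and a tool call to move; the robot and the scene stay as the last step left them, time stands still between calls to the robot, and variables do not carry over. Pictures are saved under pics/ and viewed, at most 10 in all, crops included, and the job is handed in when it is done.

Besides the shell and the picture viewer there is one more tool, called by a JSON object that holds its "fn" and its "kwargs". apply_moves: Moves the arm, as the interface text tells. Its arguments: {"type":"object","properties":{"rows":{"type":"array","items":{"type":"array","items":{"type":"number"}}},"claw":{"type":"number"},"newtons":{"type":"number"}},"required":["rows"]}

```bash
ls; mkdir -p pics; cat > h.py <<'E'
import numpy as np, cv2
from scipy.spatial.transform import Rotation as R
from scipy.optimize import least_squares
from bench import r
def att(f):
    a=np.array(f['attitude'],float)
    return a if a.shape==(3,3) else (R.from_rotvec(a).as_matrix() if a.size==3 else R.from_quat(a).as_matrix())
def ray(f,p):
    K=np.array(f['intrinsics']); d=np.linalg.solve(K,[p[0],p[1],1.]); d=att(f)@np.array([d[0],-d[1],-d[2]])
    return np.array(f['eye']),d/np.linalg.norm(d)
def onz(f,p,z):
    o,d=ray(f,p); return o+d*(z-o[2])/d[2]
def proj(f,X):
    c=att(f).T@(np.array(X)-f['eye']); q=np.array(f['intrinsics'])@np.array([c[0],-c[1],-c[2]]); return q[:2]/q[2]
def tri(L):
    A=0;b=0
    for f,p in L:
        o,d=ray(f,p);M=np.eye(3)-np.outer(d,d);A=A+M;b=b+M@o
    X=np.linalg.solve(A,b); return X,[np.linalg.norm(proj(f,X)-p).round(1) for f,p in L]
def save(f,n): cv2.imwrite('pics/'+n,f['pixels'][:,:,::-1])
E
python3 - <<'E'
from h import *
o=r.get_obs(); print({k:np.round(v,3).tolist() for k,v in o.items()})
F={n:r.grab_frame(n) for n in('scene','side','wrist')}
for n,f in F.items():
    print(n,f['eye'],f['attitude'],f['intrinsics'],[k for k in f]); 
    for t in 'pump coupler_mouth sleeve_grip cone_nozzle cone_plug_end slim_nozzle slim_plug_end flat_nozzle slate candle_box tape_roll'.split():
        print(t,[(np.round(d['point']).tolist(),round(d['conf'],2)) for d in r.landmark_of(f,t)][:3],[(np.round(d['rect']).tolist(),round(d['conf'],2)) for d in r.search_frame(f,t)][:3])
im=np.hstack([F['scene']['pixels'],F['side']['pixels']])[:,:,::-1]
save(F['scene'],'s.png');save(F['side'],'d.png');save(F['wrist'],'w.png')
E
```

```text
pics
{'clock': 0.0, 'joints': [1.075, 0.478, 0.022, 1.556, -0.012, 1.109, -0.083], 'qvel': [-0.0, 0.001, -0.001, -0.0, 0.001, -0.001, -0.001], 'tau': [-0.0, -59.645, 1.608, -28.119, 0.012, 0.009, 0.0], 'tcp_pos': [0.255, -0.624, 0.23], 'orientation': [-3.081, -0.605, 0.001], 'contact_force': [-0.868, 0.034, -0.95], 'moment': [0.003, 0.019, 0.02], 'gripper_force': 0.0, 'grip_width': 0.085}
scene [1.18735415 0.14800959 0.95418586] [0.44709601 0.52073126 1.63834511] [[505.21716311   0.         293.62726529]
 [  0.         505.21716311 217.86764863]
 [  0.           0.           1.        ]] ['pixels', 'intrinsics', 'eye', 'attitude', 'shot']
pump [([159.0, 217.0], 0.59)] [([100.0, 157.0, 122.0, 96.0], 0.73)]
coupler_mouth [([217.0, 206.0], 0.93)] [([98.0, 158.0, 120.0, 95.0], 0.74)]
sleeve_grip [([213.0, 205.0], 0.76)] [([201.0, 193.0, 19.0, 22.0], 0.77)]
cone_nozzle [([156.0, 286.0], 0.91), ([231.0, 205.0], 0.58), ([226.0, 169.0], 0.55)] [([208.0, 161.0, 35.0, 9.0], 0.6)]
cone_plug_end [([242.0, 168.0], 0.79), ([149.0, 305.0], 0.67)] [([214.0, 198.0, 52.0, 19.0], 0.64)]
slim_nozzle [([
[... 1602 characters left out ...]
50.0, 152.0, 133.0, 95.0], 0.81)]
candle_box [([213.0, 309.0], 0.72)] [([180.0, 273.0, 60.0, 63.0], 0.75), ([152.0, 151.0, 129.0, 94.0], 0.65)]
tape_roll [([351.0, 218.0], 0.64)] [([326.0, 188.0, 50.0, 41.0], 0.96), ([326.0, 258.0, 28.0, 26.0], 0.46)]
wrist [ 0.31981543 -0.5979786   0.373724  ] [-0.2470533   0.16820398 -1.17425433] [[325.70385696   0.         278.90449738]
 [  0.         325.70385696 209.85773387]
 [  0.           0.           1.        ]] ['pixels', 'intrinsics', 'eye', 'attitude', 'shot']
pump [] []
coupler_mouth [] []
sleeve_grip [] []
cone_nozzle [] []
cone_plug_end [] []
slim_nozzle [] []
slim_plug_end [] []
flat_nozzle [] []
slate [] []
candle_box [] []
tape_roll [] []
```

View pics/s.png

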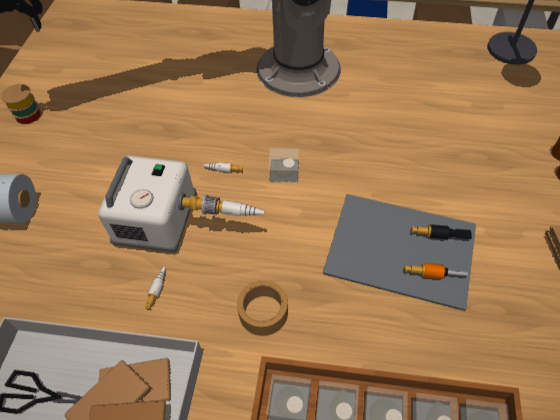

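View pics/d.png

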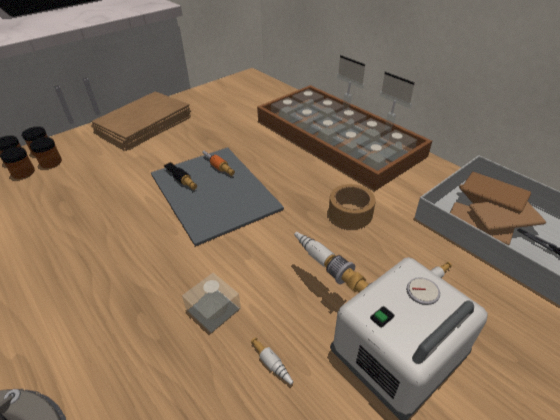

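```bash
python3 - <<'E'
from h import *
S=r.grab_frame('scene');D=r.grab_frame('side')
for n,a,b in [('mouth',(217,206),(332,260)),('grip',(213,205),(337,266)),('cone',(231,205),(324,256)),('slim',(433,272),(217,161)),('slimend',(406,272),(230,178)),('slate',(402,251),(212,195)),('pump',(159,217),(399,353))]:
    X,e=tri([(S,a),(D,b)]);print(n,X.round(4),e)
print('z-plane slim',onz(S,(433,272),.024),onz(D,(217,161),.024),'end',onz(S,(406,272),.024),onz(D,(230,178),.024))
print('mouth',onz(S,(217,206),.085),onz(D,(332,260),.085),'pump',onz(S,(159,217),0),'flat',onz(S,(437,229),.024))
print('lookalike',onz(S,(156,286),.014),onz(S,(226,169),.014))
for f,n in((S,'S'),(D,'D')):
    for t in('slate','slim_nozzle','cone_nozzle','sleeve_grip'):
        for d in r.outline_of(f,t)[:3]:
            m=d['pixels'].astype(np.uint8); c=max(cv2.findContours(m,0,2)[0],key=cv2.contourArea); print(n,t,round(d['conf'],2),d['rect'],cv2.minAreaRect(c))
            if t=='slate': 
                q=cv2.approxPolyDP(cv2.convexHull(c),6,True)[:,0]; print([onz(f,p,.01)[:2].round(3).tolist() for p in q])
            if t=='slim_nozzle':
                v=cv2.fitLine(c,cv2.DIST_L2,0,.01,.01).ravel();
                a,b=[onz(f,v[2:]+v[:2]*s,.024)[:2] for s in(-25,25)];print('dir',np.degrees(np.arctan2(*(b-a)[::-1])),a,b)
E
```

```text
mouth [ 0.5779 -0.0984  0.0896] [np.float64(1.4), np.float64(1.8)]
grip [ 0.5755 -0.11    0.0867] [np.float64(0.4), np.float64(0.6)]
cone [ 0.5734 -0.0752  0.0867] [np.float64(1.5), np.float64(1.9)]
slim [0.6433 0.367  0.0263] [np.float64(2.1), np.float64(1.7)]
slimend [0.6404 0.3129 0.0051] [np.float64(0.8), np.float64(0.7)]
slate [ 0.5786  0.3065 -0.0123] [np.float64(0.5), np.float64(0.4)]
pump [ 0.5691 -0.2554  0.0048] [np.float64(2.1), np.float64(3.0)]
z-plane slim [0.64568124 0.36404987 0.024     ] [0.64410387 0.37578055 0.024     ] end [0.65262873 0.30832399 0.024     ] [0.62685954 0.2928982  0.024     ]
mouth [ 0.57645999 -0.10221959  0.085     ] [ 0.57971811 -0.09303506  0.085     ] pump [ 0.56405582 -0.25316754  0.        ] flat [0.53582065 0.37584141 0.024     ]
lookalike [ 0.74430292 -0.20457221  0.014     ] [ 0.41426127 -0.12477595  0.014     ]
S slate 0.79 [323.3, 196.4, 154.3, 113.8] ((403.7647705078125, 249.94117736816406), (147.46165466308594, 87.31282043457031), 14.03624439239502)
[[0.458, 0.171], [0.499, 0.462], [0.715, 0.429], [0.668, 0.139]]
S slate 0.61 [198.9, 1
[... 1142 characters left out ...]
03846740722656), (38.551666259765625, 11.371355056762695), 33.6900634765625)
dir -88.61737705332891 [0.64171487 0.46095299] [0.64607569 0.28027598]
D cone_nozzle 0.92 [297.1, 234.1, 39.1, 31.1] ((312.0384826660156, 247.69229125976562), (43.543968200683594, 17.19570541381836), 33.6900634765625)
D cone_nozzle 0.65 [429.8, 261.4, 19.5, 14.3] ((441.5000305175781, 267.5), (11.31370735168457, 18.384775161743164), 45.0)
D cone_nozzle 0.62 [250.7, 335.8, 43.0, 48.4] ((271.2117614746094, 360.2470397949219), (57.486572265625, 14.968201637268066), 49.398704528808594)
D sleeve_grip 0.92 [325.0, 252.2, 31.5, 32.1] ((338.3974609375, 267.3122863769531), (22.57856559753418, 24.8251895904541), 38.1572265625)
```

The scene view shows the pump at about (150,200), with the coupler and cone running to (265,212). The black nozzle is at (440,232) and the orange one at (435,271), both on the slate. The tape is at (263,305) and the box at (285,165). There are two loose white cones, at (223,167) and (156,288), and both are look-alikes. The side view agrees: fitted cone tip at (295,234), mouth at about (330,260).

```bash
cat >> h.py <<'E'
def pose(): 
    o=r.get_obs(); return np.array(o['tcp_pos']),R.from_rotvec(o['orientation'])
def tgt(ax_yaw,near):
    "tool down, tool y along direction ax_yaw (mod pi), nearest to rotation near"
    best=None
    for k in(0,np.pi):
        y=np.array([np.cos(ax_yaw+k),np.sin(ax_yaw+k),0]);z=np.array([0,0,-1.]);T=R.from_matrix(np.c_[np.cross(y,z),y,z])
        a=(near.inv()*T).magnitude()
        if best is None or a<best[0]: best=(a,T)
    return best[1]
def row(P,T=None):
    p,Q=pose(); T=T or Q
    return np.r_[Q.inv().apply(np.array(P)-p)/.25,(Q.inv()*T).as_rotvec()/(np.pi/2)].round(4).tolist()
def pumpfit(obs,x0=(.577,-.1,0.),sx=None):
    "obs: (frame,pixel,dist along +y from mouth,z)"
    def P(v,s,z): return np.array([v[0]-s*np.sin(v[2]),v[1]+s*np.cos(v[2]),z])
    f=lambda v:np.concatenate([proj(F,P(v,s,z))-p for F,p,s,z in obs])
    q=least_squares(f,x0,loss='soft_l1'); return q.x,f(q.x).reshape(-1,2).round(1)
E
python3 - <<'E'
from h import *
S=r.grab_frame('scene');D=r.grab_frame('side')
o=[(S,(217,206),0,.085),(D,(332,260),0,.085),(S,(213,205),-.016,.085),(D,(337,266),-.016,.085),(S,(231,205),.026,.085),(D,(324,256),.026,.085),(S,(265,212),.096,.085),(D,(295,234),.096,.085),(S,(159,217),-.16,0),(D,(399,353),-.16,0)]
v,e=pumpfit(o);print(v,e.tolist())
m=np.array([v[0],v[1],.085]);y=np.array([-np.sin(v[2]),np.cos(v[2]),0])
p,Q=pose();T=tgt(v[2],Q);print('yaw target',np.degrees((Q.inv()*T).as_rotvec()),Q.as_matrix().round(3).tolist())
g=m-.016*y;print('grip',g,row([g[0],g[1],.21],T))
print('tape',onz(S,(263,298),.048),'box',onz(S,(284,160),.045))
c=r.grab_frame('wrist');print('cam off in tool',Q.inv().apply(c['eye']-p),(Q.inv()*R.from_matrix(att(c))).as_matrix().round(3).tolist())
E
```

```text
[ 0.57533867 -0.09666697 -0.02011861] [[2.7, -0.2], [-0.2, 2.5], [-0.6, -0.0], [1.4, 1.9], [0.6, 2.2], [-2.7, -2.0], [-1.1, -1.0], [0.4, -1.2], [-2.4, 2.7], [-1.6, 0.1]]
yaw target [ 3.04849321e-03 -1.10153764e-04 -6.66312636e+01] [[0.926, 0.378, 0.0], [0.378, -0.926, -0.0], [0.0, 0.0, -1.0]]
grip [ 0.57501679 -0.11266373  0.085     ] [1.9588, -1.4132, 0.0853, 0.0, -0.0, -0.7403]
tape [0.75974902 0.02526696 0.048     ] box [0.39535792 0.01598208 0.045     ]
cam off in tool [ 0.06994826 -0.00018832 -0.14329581] [[0.0, 0.961, 0.278], [1.0, -0.0, 0.0], [0.0, 0.278, -0.961]]
```

{"fn": "apply_moves", "kwargs": {"rows": [[0.98,-0.7,0,0,0,-0.37],[0.98,-0.7,0,0,0,-0.37],[0.98,-0.7,0,0,0,-0.37],[0.98,-0.7,0,0,0,-0.37],[0.98,-0.7,0,0,0,-0.37]], "claw": 1}}

```text
clock: 4.72
tcp_pos: [0.4173, -0.3679, 0.2317]
orientation: [2.778, 1.465, 0.001]
contact_force: [0.0, -0.8, -0.3]
grip_width: 0.0855
gripper_force: 0.0
```

```bash
python3 - <<'E'
from h import *
p,Q=pose();print(p,np.degrees(Q.as_rotvec()),row([.575,-.113,.21],tgt(-.02,Q)))
E
```

```text
[ 0.41725461 -0.36790351  0.23168253] [1.59184952e+02 8.39579412e+01 6.33835720e-02] [1.1978, -0.0551, 0.0871, 0.0006, -0.0001, -0.3693]
```

{"fn": "apply_moves", "kwargs": {"rows": [[0.99,-0.05,0,0,0,-0.37],[0.99,-0.05,0,0,0,-0.37],[0.99,-0.05,0,0,0,-0.37],[0.99,-0.05,0,0,0,-0.37]]}}

```text
clock: 5.22
tcp_pos: [0.5467, -0.1575, 0.2317]
orientation: [2.241, 2.2, 0.001]
contact_force: [0.2, -0.6, 0.4]
grip_width: 0.0854
gripper_force: 0.0
```

```bash
python3 - <<'E'
from h import *
p,Q=pose();print(p,np.degrees(Q.as_rotvec()),row([.575,-.113,.18],tgt(-.02,Q)))
W=r.grab_frame('wrist');save(W,'w1.png')
for t in('coupler_mouth','sleeve_grip','cone_nozzle'):
    for d in r.landmark_of(W,t)[:2]: print(t,np.round(d['point'],1),round(d['conf'],2),onz(W,d['point'],.085).round(4))
E
```

```text
[ 0.54666587 -0.15751104  0.23166039] [1.28416393e+02 1.26069585e+02 3.88819065e-02] [0.1802, 0.1099, 0.2067, 0.0005, 0.0001, 0.001]
coupler_mouth [308.9 128.9] 0.57 [ 0.5731 -0.0985  0.085 ]
sleeve_grip [307.6 146.5] 0.84 [ 0.5721 -0.1135  0.085 ]
cone_nozzle [152.2 163.3] 0.82 [ 0.4339 -0.1257  0.085 ]
cone_nozzle [452. 219.] 0.77 [ 0.7073 -0.1827  0.085 ]
```

View pics/w1.png

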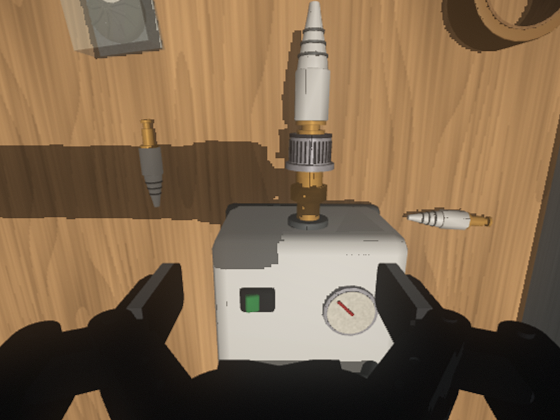

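The wrist view shows the coupler axis running from the base (308,218) through the sleeve (310,150) and cone body (312,95) to the tip (315,3). The rim is at about row 165.

```bash
python3 - <<'E'
from h import *
W=r.grab_frame('wrist');p,Q=pose()
pts=[(308,205),(310.5,165),(310,149),(312,95),(315,4)]
X=np.array([onz(W,q,.085)[:2] for q in pts]);print(X.round(4).tolist())
c=np.polyfit(X[:,1],X[:,0],1);print('yaw',np.degrees(-c[0]),-c[0],'x@-.113',np.polyval(c,-.113))
for y in(-.113,-.122):print(row([np.polyval(c,y),y,.15],tgt(-c[0],Q)))
E
```

```text
[[0.5721, -0.1669], [0.5741, -0.1301], [0.5735, -0.116], [0.5748, -0.0712], [0.5764, -0.004]]
yaw -1.4085957773183344 -0.024584634143893797 x@-.113 0.5738136208924798
[0.1896, 0.1099, 0.3246, -0.0003, 0.0004, 0.0024]
[0.1536, 0.1097, 0.3246, -0.0003, 0.0004, 0.0024]
```

{"fn": "apply_moves", "kwargs": {"rows": [[0.18,0.11,0.2,0,0,0.002],[0.18,0.11,0.4,0,0,0.002],[0.18,0.11,0.6,0,0,0.002],[0.18,0.11,0.656,0,0,0.002]]}}

```text
clock: 5.98
tcp_pos: [0.5712, -0.1168, 0.0643]
orientation: [-2.248, -2.189, 0.007]
contact_force: [-1.0, 0.1, -0.4]
grip_width: 0.0856
gripper_force: 0.0
```

{"fn": "apply_moves", "kwargs": {"rows": [[0,0,0,0,0,0],[0,0,0,0,0,0],[0,0,0,0,0,0],[0,0,0,0,0,0],[0,0,0,0,0,0]], "claw": 0, "newtons": 60}}

```text
clock: 6.6
tcp_pos: [0.5748, -0.1154, 0.0696]
orientation: [2.247, 2.192, 0.001]
contact_force: [-2.8, -1.0, 9.2]
grip_width: 0.0333
gripper_force: 59.4
```

{"fn": "apply_moves", "kwargs": {"rows": [[-0.02,0,0,0,0,0],[-0.04,0,0,0,0,0],[-0.048,0,0,0,0,0],[-0.048,0,0,0,0,0],[-0.048,0,0,0,0,0]]}}

```text
clock: 7.22
tcp_pos: [0.5746, -0.123, 0.0696]
orientation: [-2.245, -2.197, -0.005]
contact_force: [-4.2, 8.8, 9.5]
grip_width: 0.0331
gripper_force: 59.5
```

```bash
python3 - <<'E'
from h import *
S=r.grab_frame('scene');W=r.grab_frame('wrist')
a=S['pixels'][150:260,150:300];b=W['pixels'][0:300,180:430]
cv2.imwrite('pics/p1.png',np.hstack([cv2.resize(a,(400,293),interpolation=3),cv2.resize(b,(244,293))])[:,:,::-1])
E
```

```text
(no output)
```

View pics/p1.png

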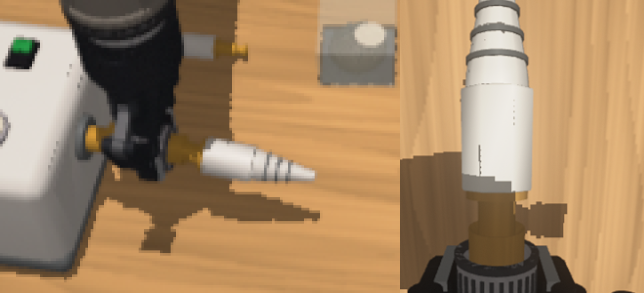

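The crops show the cone popped out and drooping: its brass plug shows between the grip and the sleeve, and the sleeve is held back. I'll release the sleeve next.

{"fn": "apply_moves", "kwargs": {"rows": [[0,0,0,0,0,0],[0,0,0,0,0,0],[0,0,0,0,0,0],[0,0,0,0,0,0]], "claw": 1}}

```text
clock: 7.82
tcp_pos: [0.5738, -0.1273, 0.0675]
orientation: [2.248, 2.194, -0.0]
contact_force: [0.4, 0.0, 0.4]
grip_width: 0.0856
gripper_force: 0.0
```

{"fn": "apply_moves", "kwargs": {"rows": [[0.13,0,-0.014,0,0,0],[0.251,0,-0.014,0,0,0],[0.251,0,-0.014,0,0,0]]}}

```text
clock: 8.2
tcp_pos: [0.5755, -0.0609, 0.071]
orientation: [-2.242, -2.199, -0.002]
contact_force: [1.7, 0.4, -0.1]
grip_width: 0.0856
gripper_force: 0.0
```

```bash
python3 - <<'E'
from h import *
print(pose()[0])
S=r.grab_frame('side');W=r.grab_frame('wrist')
a=S['pixels'][200:320,270:420];b=W['pixels'][120:420,130:430]
cv2.imwrite('pics/p2.png',np.hstack([cv2.resize(a,(400,320),interpolation=3),cv2.resize(b,(320,320))])[:,:,::-1])
E
```

```text
[ 0.57553516 -0.06089838  0.0710343 ]
```

View pics/p2.png

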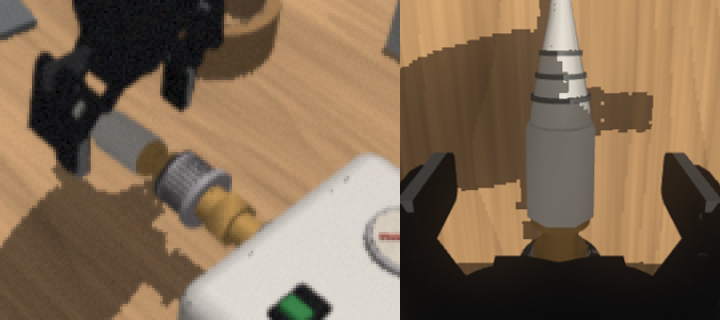

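The fingers straddle the cone's grip and the cone sits centred between them, so I'll close.

{"fn": "apply_moves", "kwargs": {"rows": [[0,0,0,0,0,0],[0,0,0,0,0,0],[0,0,0,0,0,0],[0,0,0,0,0,0],[0,0,0,0,0,0]], "claw": 0, "newtons": 45}}

```text
clock: 8.93
tcp_pos: [0.5753, -0.0644, 0.0709]
orientation: [2.248, 2.194, -0.0]
contact_force: [-0.7, -0.3, 0.2]
grip_width: 0.0272
gripper_force: 47.9
```

{"fn": "apply_moves", "kwargs": {"rows": [[0.04,0,0,0,0,0],[0.08,0,0,0,0,0],[0.13,0,0,0,0,0],[0.18,0,0,0,0,0],[0.24,0,0,0,0,0]]}}

```text
clock: 9.55
tcp_pos: [0.5767, -0.0029, 0.0708]
orientation: [-2.247, -2.195, -0.0]
contact_force: [1.0, 1.3, 0.1]
grip_width: 0.0268
gripper_force: 47.8
```

```bash
python3 - <<'E'
from h import *
p,Q=pose();print(p)
S=r.grab_frame('side');W=r.grab_frame('wrist')
a=S['pixels'][180:300,250:400];b=W['pixels'][120:420,130:430]
cv2.imwrite('pics/p3.png',np.hstack([cv2.resize(a,(400,320),interpolation=3),cv2.resize(b,(320,320))])[:,:,::-1])
# slate frame: centre, yaw
c=np.array([[0.458,.171],[.499,.462],[.715,.429],[.668,.139]]);d=np.array([[.448,.167],[.5,.467],[.713,.433],[.657,.133]]);print('slate',c.mean(0),d.mean(0))
print(row([.575,.235,.11]))
E
```

```text
[ 0.57674754 -0.00289377  0.07078168]
slate [0.585   0.30025] [0.5795 0.3   ]
[0.9438, -0.0267, -0.1548, 0.0, 0.0, 0.0]
```

View pics/p3.png

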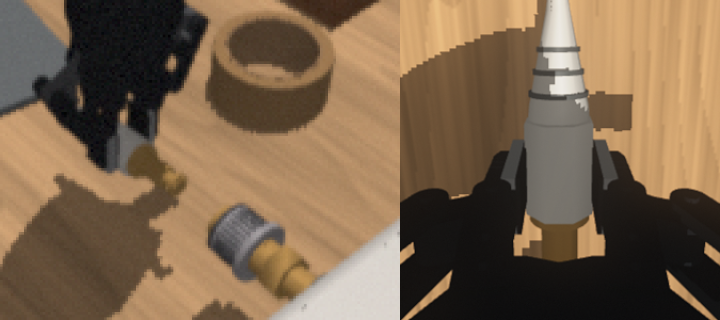

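The crops show the cone clear of the bore, held at its grip, with the sleeve still back. I'll carry it to the slate's free half and level the droop.

{"fn": "apply_moves", "kwargs": {"rows": [[0.24,-0.01,-0.05,0,0.02,0],[0.49,-0.015,-0.05,0,0.04,0],[0.73,-0.025,-0.05,0,0.057,0],[0.93,-0.03,-0.03,0,0.057,0],[0.93,-0.03,0.08,0,0.057,0]]}}

```text
clock: 10.28
tcp_pos: [0.5753, 0.2356, 0.0527]
orientation: [-2.193, -2.157, -0.109]
contact_force: [0.7, -0.6, -1.5]
grip_width: 0.0265
gripper_force: 47.7
```

```bash
python3 - <<'E'
from h import *
p,Q=pose();print(p,Q.as_matrix().round(3).tolist())
for z in(.017,.0135):print(row([.575,.229,z]))
E
```

```text
[0.57527059 0.2356001  0.05274325] [[0.016, 1.0, 0.006], [0.995, -0.017, 0.095], [0.095, 0.004, -0.995]]
[-0.0398, -0.0013, 0.1398, 0.0, 0.0, 0.0]
[-0.0412, -0.0013, 0.1538, 0.0, 0.0, 0.0]
```

{"fn": "apply_moves", "kwargs": {"rows": [[-0.005,0,0.05,0,0,0],[-0.01,0,0.1,0,0,0],[-0.012,0,0.125,0,0,0],[-0.014,0,0.143,0,0,0],[-0.014,0,0.143,0,0,0]]}}

```text
clock: 10.9
tcp_pos: [0.5754, 0.2275, 0.0163]
orientation: [-2.204, -2.15, -0.099]
contact_force: [-3.0, -2.8, 8.8]
grip_width: 0.0267
gripper_force: 49.1
```

{"fn": "apply_moves", "kwargs": {"rows": [[0,0,0,0,0,0],[0,0,0,0,0,0],[0,0,0,0,0,0],[0,0,0,0,0,0]], "claw": 1}}

```text
clock: 11.4
tcp_pos: [0.5748, 0.2284, 0.0148]
orientation: [-2.202, -2.15, -0.099]
contact_force: [-0.3, -0.1, -0.2]
grip_width: 0.0852
gripper_force: 0.0
```

{"fn": "apply_moves", "kwargs": {"rows": [[0.02,0,-0.15,0,0,0],[0.04,0,-0.35,0,-0.02,0],[0.05,0,-0.5,0,-0.057,0],[0.05,0,-0.6,0,-0.057,0],[0.05,0,-0.6,0,-0.057,0]]}}

```text
clock: 12.02
tcp_pos: [0.576, 0.2281, 0.1675]
orientation: [2.246, 2.194, 0.006]
contact_force: [0.1, -0.3, 0.4]
grip_width: 0.0852
gripper_force: 0.0
```

```bash
python3 - <<'E'
from h import *
p,Q=pose();print(p,Q.as_matrix().round(3).tolist())
W=r.grab_frame('wrist');save(W,'w2.png')
for t in('slim_nozzle','slim_plug_end','flat_nozzle','cone_nozzle'):
    for d in r.landmark_of(W,t)[:2]: print(t,np.round(d['point'],1),round(d['conf'],2),onz(W,d['point'],.024).round(4))
E
```

```text
[0.5759619  0.22813226 0.16751713] [[0.024, 1.0, 0.004], [1.0, -0.024, 0.002], [0.002, 0.004, -1.0]]
slim_plug_end [355.  110.1] 0.66 [0.6417 0.3019 0.024 ]
slim_plug_end [279.4 115.4] 0.5 [0.5779 0.2991 0.024 ]
flat_nozzle [227.8  13.5] 0.78 [0.5394 0.3764 0.024 ]
cone_nozzle [275.4 196.3] 0.78 [0.5727 0.2288 0.024 ]
```

View pics/w2.png

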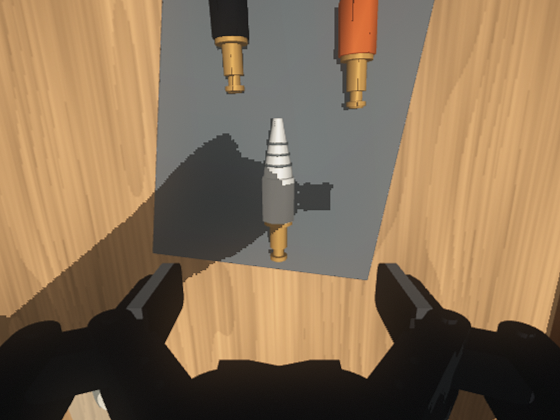

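The white cone lies level on the slate, from plug (279,260) to tip (278,118), all inside the tile edge. The orange grip is at about (358,30), with its plug end at (355,107).

{"fn": "apply_moves", "kwargs": {"rows": [[0.23,0.1,0,0,0,0],[0.45,0.2,0,0,0,0],[0.56,0.26,0,0,0,0],[0.56,0.26,0,0,0,0]]}}

```text
clock: 12.78
tcp_pos: [0.6422, 0.3686, 0.1634]
orientation: [-2.243, -2.197, 0.002]
contact_force: [1.0, 0.6, 0.1]
grip_width: 0.0857
gripper_force: 0.0
```

```bash
python3 - <<'E'
from h import *
p,Q=pose();print(p)
W=r.grab_frame('wrist');save(W,'w3.png')
for t in('slim_nozzle','slim_plug_end'):
    for d in r.landmark_of(W,t)[:1]: print(t,np.round(d['point'],1),round(d['conf'],2),onz(W,d['point'],.024).round(4))
m=cv2.inRange(cv2.cvtColor(W['pixels'],cv2.COLOR_RGB2HSV),(3,150,60),(14,255,255))
c=max(cv2.findContours(m,0,1)[0],key=cv2.contourArea);print(cv2.boundingRect(c),cv2.minAreaRect(c))
g=np.array([onz(W,q,.026)[:2] for q in cv2.boxPoints(cv2.minAreaRect(c))]);print(g.round(4).tolist(),g.mean(0))
d=r.outline_of(W,'slim_nozzle')[:1]
for k in d:
    c=max(cv2.findContours(k['pixels'].astype(np.uint8),0,1)[0],key=cv2.contourArea)[:,0];print(k['rect'],cv2.minAreaRect(c))
    X=np.array([onz(W,q,.024)[:2] for q in c]);v=cv2.fitLine(X.astype(np.float32),cv2.DIST_L2,0,.001,.001).ravel();print('axis',v,np.degrees(np.arctan2(v[1],v[0])),X[:,1].min(),X[:,1].max())
E
```

```text
[0.64221356 0.36856969 0.16337557]
slim_nozzle [277.8 196.4] 0.73 [0.6402 0.37   0.024 ]
slim_plug_end [280.9 267.3] 0.8 [0.6417 0.3006 0.024 ]
(512, 148, 48, 187) ((544.473388671875, 239.77796936035156), (42.40694808959961, 185.13414001464844), 9.865806579589844)
[[0.8667, 0.2316], [0.8625, 0.4109], [0.8991, 0.404], [0.91, 0.2224]] [0.88459422 0.31722364]
[260.5, 120.4, 34.4, 146.5] ((277.3038635253906, 194.50701904296875), (143.30149841308594, 32.19375991821289), 87.95458984375)
axis [ 0.01981351 -0.9998037   0.640041    0.3693478 ] -88.86469 0.3018862497359729 0.43338650149787666
```

View pics/w3.png

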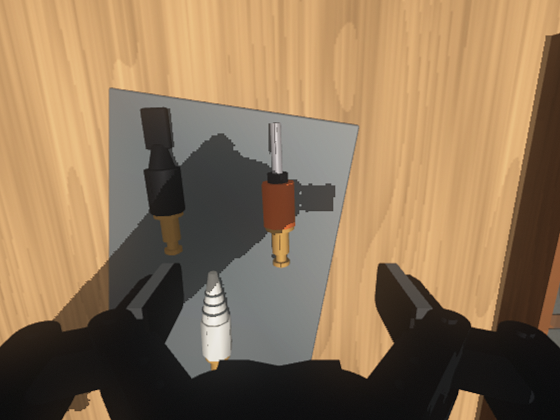

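The orange nozzle runs from its tip (275,123) through the grip centre (279,205) to the plug end (281,267). That puts its origin near (0.640, 0.3625), yawed about +1°.

```bash
python3 - <<'E'
from h import *
print(pose()[0],row([.6402,.3625,.013],tgt(.0198,pose()[1])))
E
```

```text
[0.64299517 0.36393599 0.16473301] [-0.005, -0.0106, 0.6069, -0.0005, 0.0011, -0.0286]
```

{"fn": "apply_moves", "kwargs": {"rows": [[-0.005,-0.011,0.2,0,0,-0.028],[-0.005,-0.011,0.4,0,0,-0.028],[-0.005,-0.011,0.55,0,0,-0.028],[-0.005,-0.011,0.606,0,0,-0.028],[-0.005,-0.011,0.606,0,0,-0.028]]}}

```text
clock: 13.6
tcp_pos: [0.6403, 0.3637, 0.0138]
orientation: [2.2, 2.243, -0.001]
contact_force: [-0.1, 0.2, -0.1]
grip_width: 0.0852
gripper_force: 0.0
```

{"fn": "apply_moves", "kwargs": {"rows": [[0,0,0,0,0,0],[0,0,0,0,0,0],[0,0,0,0,0,0],[0,0,0,0,0,0],[0,0,0,0,0,0]], "claw": 0, "newtons": 60}}

```text
clock: 14.22
tcp_pos: [0.641, 0.3651, 0.0151]
orientation: [2.199, 2.243, 0.003]
contact_force: [-1.0, -0.9, 6.2]
grip_width: 0.0266
gripper_force: 59.8
```

{"fn": "apply_moves", "kwargs": {"rows": [[0,0,-0.1,0,0,0],[0,0,-0.3,0,0,0],[-0.2,-0.04,-0.36,0,0,0.01],[-0.45,-0.1,-0.36,0,0,0.028],[-0.7,-0.16,-0.36,0,0,0.028]]}}

```text
clock: 14.85
tcp_pos: [0.6045, 0.1907, 0.1056]
orientation: [2.247, 2.194, 0.002]
contact_force: [0.6, -1.0, -1.0]
grip_width: 0.0267
gripper_force: 59.3
```

```bash
python3 - <<'E'
from h import *
print(pose()[0],row([.577,-.003,.0766],tgt(-.0246,pose()[1])))
W=r.grab_frame('wrist');m=r.outline_of(W,'slim_nozzle')[:1]
for k in m: print(k['conf'],k['rect'])
print(pose()[0],row([.577,-.003,.0766],tgt(-.0246,pose()[1])))
save(W,'w4.png')
E
```

```text
[0.6045426  0.19069467 0.10562004] [-0.7772, -0.092, 0.1158, 0.0012, -0.0001, 0.0005]
0.69 [246.3, 115.2, 66.7, 248.7]
[0.60448088 0.18176271 0.10441342] [-0.7415, -0.0848, 0.1169, -0.0006, 0.0048, -0.0058]
```

{"fn": "apply_moves", "kwargs": {"rows": [[-0.25,-0.03,0.04,0,0,0],[-0.5,-0.06,0.08,0,0,0],[-0.65,-0.08,0.11,0,0,0],[-0.74,-0.087,0.113,0,0,0],[-0.74,-0.087,0.113,0,0,0]]}}

```text
clock: 15.58
tcp_pos: [0.5786, 0.0055, 0.0764]
orientation: [2.251, 2.19, -0.001]
contact_force: [0.2, -0.0, 0.1]
grip_width: 0.0267
gripper_force: 59.3
```

```bash
python3 - <<'E'
from h import *
S=r.grab_frame('scene');D=r.grab_frame('side')
print(pose()[0],row([.577,-.003,.0766],tgt(-.0246,pose()[1])))
a=D['pixels'][200:300,260:385];b=S['pixels'][170:250,170:270]
cv2.imwrite('pics/p4.png',np.hstack([cv2.resize(a,(400,320),interpolation=3),cv2.resize(b,(400,320),interpolation=3)])[:,:,::-1])
for f in(S,D):
  for t in('coupler_mouth','slim_plug_end'):
    for d in r.landmark_of(f,t)[:2]: print(t,np.round(d['point'],1),round(d['conf'],2))
E
```

```text
[0.57909021 0.00921892 0.07656692] [-0.0491, -0.0072, -0.0002, 0.0009, -0.0006, 0.001]
coupler_mouth [220.3 204.5] 0.81
slim_plug_end [235.3 211.3] 0.78
slim_plug_end [158.4 220.6] 0.27
coupler_mouth [330.3 259.5] 0.79
coupler_mouth [347.5 214.2] 0.39
slim_plug_end [313.  243.6] 0.75
```

View pics/p4.png

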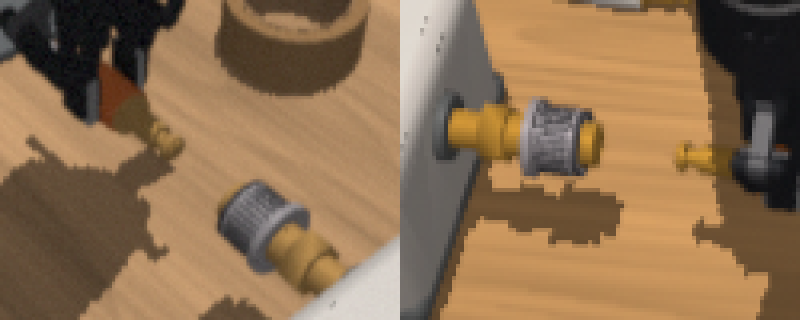

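The crops show the plug end lined up with the coupler axis in both views, about 45 mm out, with the sleeve still back and its brass lip showing. I'll go in slowly.

{"fn": "apply_moves", "kwargs": {"rows": [[-0.06,-0.007,0,0,0,0],[-0.12,-0.007,0,0,0,0],[-0.16,-0.007,0,0,0,0],[-0.19,-0.007,0,0,0,0],[-0.217,-0.007,0,0,0,0]]}}

```text
clock: 16.5
tcp_pos: [0.5755, -0.0469, 0.0757]
orientation: [2.248, 2.195, 0.0]
contact_force: [0.2, 0.3, -0.8]
grip_width: 0.0265
gripper_force: 59.3
```

{"fn": "apply_moves", "kwargs": {"rows": [[-0.016,0,0,0,0,0],[-0.032,0,0,0,0,0],[-0.048,0,0,0,0,0],[-0.064,0,0,0,0,0],[-0.064,0,0,0,0,0]]}}

```text
clock: 17.12
tcp_pos: [0.5751, -0.0625, 0.0757]
orientation: [2.248, 2.194, 0.0]
contact_force: [0.7, -0.8, -1.1]
grip_width: 0.0268
gripper_force: 59.3
```

{"fn": "apply_moves", "kwargs": {"rows": [[-0.012,0,0,0,0,0],[-0.024,0,0,0,0,0],[-0.036,0,0,0,0,0],[-0.044,0,0,0,0,0],[-0.044,0,0,0,0,0]]}}

```text
clock: 17.75
tcp_pos: [0.5753, -0.0715, 0.0759]
orientation: [-2.245, -2.196, -0.003]
contact_force: [1.6, 5.0, -0.5]
grip_width: 0.0265
gripper_force: 59.4
```

```bash
python3 - <<'E'
from h import *
S=r.grab_frame('scene');D=r.grab_frame('side')
o=r.get_obs();print(o['tcp_pos'],o['contact_force'])
a=D['pixels'][200:300,260:385];b=S['pixels'][170:250,170:270]
cv2.imwrite('pics/p5.png',np.hstack([cv2.resize(a,(400,320),interpolation=3),cv2.resize(b,(400,320),interpolation=3)])[:,:,::-1])
E
```

```text
[ 0.5753478  -0.07156452  0.07589057] [ 1.87240323  5.81097412 -0.65797903]
```

{"fn": "apply_moves", "kwargs": {"rows": [[-0.008,0,0,0,0,0],[-0.016,0,0,0,0,0],[-0.016,0,0,0,0,0]]}}

```text
clock: 18.23
tcp_pos: [0.5753, -0.0742, 0.0759]
orientation: [-2.244, -2.197, -0.005]
contact_force: [-0.2, 8.2, -1.0]
grip_width: 0.0266
gripper_force: 59.4
```

{"fn": "apply_moves", "kwargs": {"rows": [[-0.008,0,0,0,0,0],[-0.016,0,0,0,0,0],[-0.016,0,0,0,0,0]]}}

```text
clock: 18.6
tcp_pos: [0.5752, -0.0745, 0.076]
orientation: [-2.239, -2.197, -0.009]
contact_force: [-0.2, 15.9, 0.9]
grip_width: 0.0265
gripper_force: 59.4
```

```bash
python3 - <<'E'
from h import *
S=r.grab_frame('scene');D=r.grab_frame('side')
o=r.get_obs();print(o['tcp_pos'],o['contact_force'])
a=D['pixels'][200:300,260:385];b=S['pixels'][170:250,170:270]
cv2.imwrite('pics/p5.png',np.hstack([cv2.resize(a,(400,320),interpolation=3),cv2.resize(b,(400,320),interpolation=3)])[:,:,::-1])
E
```

```text
[ 0.57519561 -0.07449281  0.07594422] [ 1.18296797 16.51835299  0.36420615]
```

View pics/p5.png

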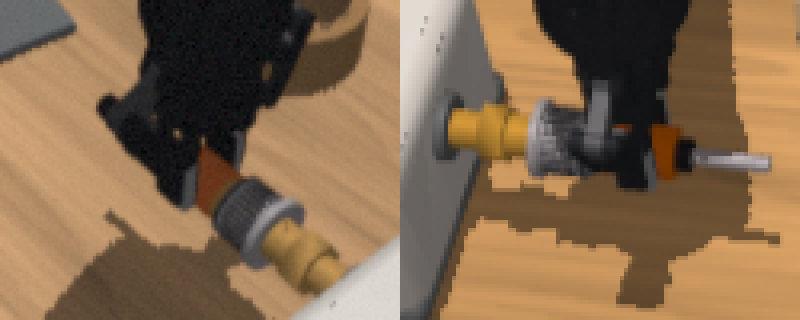

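The force reached a hard stop at 16 N with the flange on the mouth. The sleeve rim has moved forward and the brass lip is no longer visible, so the nozzle is locked. I'll relax and let go.

{"fn": "apply_moves", "kwargs": {"rows": [[0.01,0,0,0,0,0],[0.018,0,0,0,0,0],[0.018,0,0,0,0,0]]}}

```text
clock: 19.08
tcp_pos: [0.5753, -0.0738, 0.0759]
orientation: [-2.244, -2.197, -0.005]
contact_force: [1.3, 8.0, -0.1]
grip_width: 0.0264
gripper_force: 59.4
```

{"fn": "apply_moves", "kwargs": {"rows": [[0,0,0,0,0,0],[0,0,0,0,0,0],[0,0,0,0,0,0],[0,0,0,0,0,0]], "claw": 1}}

```text
clock: 19.58
tcp_pos: [0.5747, -0.0773, 0.0757]
orientation: [2.248, 2.194, -0.0]
contact_force: [1.4, 0.7, -0.2]
grip_width: 0.0856
gripper_force: 0.0
```

{"fn": "apply_moves", "kwargs": {"rows": [[0,0,-0.15,0,0,0],[0,0,-0.35,0,0,0],[0,0,-0.55,0,0,0],[-0.15,0,-0.6,0,0,0],[-0.3,0,-0.6,0,0,0]]}}

```text
clock: 20.2
tcp_pos: [0.5738, -0.1526, 0.2277]
orientation: [2.244, 2.194, 0.003]
contact_force: [0.3, 0.4, -1.1]
grip_width: 0.0854
gripper_force: 0.0
```

```bash
python3 - <<'E'
from h import *
W=r.grab_frame('wrist');p,Q=pose();print(p,r.get_obs()['contact_force'])
y=np.array([.0246,1,0]);m=np.array([.5745,-.0995,.085])
for n,s in(('mouth',0),('grip fwd',-.016),('grip back',-.0215),('slim org',.026),('tip',.096),('plug->flange',.006)): print(n,proj(W,m+s*y).round(1))
for t in('sleeve_grip','slim_nozzle','cone_nozzle'):
    for d in r.outline_of(W,t)[:2]: print(t,round(d['conf'],2),np.round(d['rect'],1))
    for d in r.landmark_of(W,t)[:2]: print(t,round(d['conf'],2),np.round(d['point'],1))
# column profile along axis
c=int(round(proj(W,m)[0]));a=proj(W,m-.04*y);b=proj(W,m+.1*y)
for k in range(int(b[1]),int(a[1]),3):
    x=int(np.interp(k,[b[1],a[1]],[b[0],a[0]])); print(k,W['pixels'][k,x-3:x+4].mean(0).astype(int).tolist(),end=' ')
E
```

```text
[ 0.57242204 -0.16001878  0.22646159] [-0.11665618 -5.40455369 -0.64347979]
mouth [278.5 136.6]
grip fwd [278.5 155.3]
grip back [278.5 161.7]
slim org [278.6 104.7]
tip [278.7  10. ]
plug->flange [278.5 129.4]
sleeve_grip 0.85 [252.6 136.8  52.   42.5]
sleeve_grip 0.8 [276.  156.6]
slim_nozzle 0.65 [261.5   2.6  33.3 134.7]
slim_nozzle 0.78 [280.8 100. ]
cone_nozzle 0.77 [383.3 212.1  87.5  23.7]
cone_nozzle 0.67 [115.8 127.8  23.   83.4]
cone_nozzle 0.72 [129.1 166.7]
cone_nozzle 0.6 [429.1 225.4]
4 [184, 142, 95] 7 [165, 142, 122] 10 [149, 140, 136] 13 [149, 139, 135] 16 [150, 141, 137] 19 [150, 141, 136] 22 [150, 141, 136] 25 [152, 142, 138] 28 [152, 143, 138] 31 [152, 143, 138] 34 [152, 143, 139] 37 [145, 136, 131] 40 [145, 136, 131] 43 [152, 143, 139] 46 [152, 143, 139] 49 [153, 143, 139] 52 [153, 144, 140] 55 [153, 144, 140] 58 [154, 144, 140] 61 [154, 144, 140] 64 [105, 94, 89] 67 [59, 45, 36] 70 [59, 45, 36] 73 [54, 44, 36] 76 [192, 96, 48] 79 [190, 96, 48] 82 [191, 96, 48] 85 [192, 96, 48] 88 [193, 97, 48] 91 [194, 98, 49] 94 [194, 97, 48] 97 [195, 97, 48] 100 [195, 98, 48] 103 [195, 97, 48] 106 [195, 97, 48] 109 [194, 97, 48] 112 [194, 97, 47] 115 [193, 96, 47] 118 [192, 95, 47] 121 [191, 95, 47] 124 [191, 95, 46] 127 [185, 132, 68] 130 [202, 152, 80] 133 [189, 142, 74] 136 [130, 94, 50] 139 [194, 146, 77] 142 [64, 57, 57] 145 [126, 118, 116] 148 [136, 128, 126] 151 [110, 103, 100] 154 [109, 102, 100] 157 [109, 102, 100] 160 [125, 118, 116] 163 [124, 117, 116] 166 [123, 116, 114] 169 [124, 117, 115] 172 [78, 72, 69] 175 [130, 123, 122] 178 [135, 129, 128] 181 [84, 61, 34]
```

```bash
python3 - <<'E'
from h import *
W=r.grab_frame('wrist');o=r.get_obs();print(o['tcp_pos'],o['contact_force'],np.abs(o['qvel']).max())
a=proj(W,[.5724,-.16,.085]);b=proj(W,[.577,.01,.085])
v=[(k,W['pixels'][k,int(np.interp(k,[b[1],a[1]],[b[0],a[0]]))-1:][:3].mean(0).astype(int).tolist()) for k in range(0,14)];print(v)
for d in r.outline_of(W,'sleeve_grip')[:1]:
    x,y,w,h=d['rect'];print('sleeve y (side silh.)',[onz(W,(x,q),.085)[1].round(4) for q in(y,y+h)])
    m=d['pixels'];rows=np.where(m.any(1))[0];print([(int(k),int(m[k].sum())) for k in rows[::3]])
for q in(6,7,8,9): print(q,onz(W,(279,q),.085)[1].round(4))
S=r.grab_frame('scene')
for t in('cone_nozzle','flat_nozzle','candle_box','tape_roll','slim_nozzle','sleeve_grip'):
    print(t,[(np.round(d['point']).tolist(),round(d['conf'],2)) for d in r.landmark_of(S,t)][:4])
A=cv2.imread('pics/s.png')[:,:,::-1].astype(int);d=np.abs(A-S['pixels']).sum(2)
for n,(x,y,w,h) in dict(flat=(411,224,60,17),box=(269,149,32,35),tape=(239,279,49,57)).items(): print(n,np.median(d[y:y+h,x:x+w]),(d[y:y+h,x:x+w]>60).mean().round(3))
E
```

```text
[ 0.57300732 -0.15040686  0.22555994] [ 0.02201906  0.35755807 -0.69362199] 0.00248757122591347
[(0, [184, 142, 95]), (1, [184, 142, 95]), (2, [184, 141, 95]), (3, [185, 142, 95]), (4, [185, 142, 95]), (5, [185, 142, 95]), (6, [185, 142, 95]), (7, [186, 143, 96]), (8, [186, 142, 95]), (9, [183, 144, 103]), (10, [170, 151, 139]), (11, [163, 155, 153]), (12, [148, 139, 134]), (13, [156, 146, 142])]
sleeve y (side silh.) [np.float64(-0.102), np.float64(-0.1336)]
[(142, 8), (145, 43), (148, 42), (151, 44), (154, 44), (157, 44), (160, 44), (163, 42), (166, 42), (169, 44), (172, 49), (175, 49), (178, 47), (181, 30)]
6 0.0011
7 0.0005
8 -0.0002
9 -0.0009
cone_nozzle [([371.0, 236.0], 0.91), ([224.0, 168.0], 0.64), ([154.0, 288.0], 0.53)]
flat_nozzle [([439.0, 229.0], 0.65)]
candle_box [([285.0, 172.0], 0.97)]
tape_roll [([266.0, 313.0], 0.71)]
slim_nozzle [([232.0, 209.0], 0.71)]
sleeve_grip [([211.0, 206.0], 0.8)]
flat 13.0 0.0
box 27.0 0.0
tape 24.0 0.0
```

```bash
python3 -c "
from bench import r
print(r.hand_in())"
```

```text
the job is handed in; nothing more can be done
None
```

The orange slim nozzle is locked in the coupler with the sleeve sprung forward, the white cone lies on the slate, the black nozzle, candle box and tape roll are where they were, and the job is handed in (no verdict was returned).

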